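# Nest the drawn cans in size order in their case and shut the lid

## Task

Put the set of square drawn cans away: the middle-sized can has been left lying on its side, so first stand it up on the bench on its base and let go of it; then pick it up again and set it, mouth up, down inside the large can that stands in the open case. Set the small can, mouth up, fully down inside the middle one, then swing the case lid shut until its tab is behind the front rim and the lid lies flat. Leave the other things on the bench alone.

Things in the scene. Friction and masses are not known exactly. Their poses are not given: they have to be found in the camera images.
- case: Grey sheet-metal case, fixed to the bench, 110 (x) x 136 (y) x 76 mm high outside, walls 3 mm, floor 4 mm. Origin: centre of its underside, on the bench; x points from its front rim to its hinge side (roughly away from the robot), y along the hinge, z up.
- lid (a joint): Angle of the case lid (rad): 0 shut flat, pi/2 standing upright, starts at 1.75 to 2.0 (leaning back). A stiff friction hinge holds it (0.09 N m): it stays where it is left and must be pushed over all the way; about 1 N at its free edge moves it.
- lid_hinge (a point): Hinge line of the lid at its middle: on top of the case's far rim, 55 mm from the case's centre along x, 76 mm up. Turned as the case.
- lid_edge (a point): Middle of the free edge of the lid, on its outer face (the face that is on top when shut). 112 mm from the hinge line, 4 mm above it when shut. The lid is a 3 mm plate 138 mm wide; a tab 45 mm wide and 13 mm deep under it near this edge goes down behind the front rim.
- large_can: Square aluminium can, 70x70 mm, 26 mm high, open at one end, walls 2.5 mm, base 4 mm, inside 65x65 mm. Origin: centre of its underside; z points out of the mouth, x and y square to its sides. Stands mouth up, loose, on the floor of the case; it may stand up to 10 mm off the middle and 0.12 rad turned. Needs no handling.
- middle_can: Square aluminium can, 54x54 mm, 42 mm high, open at one end, walls 2.5 mm, base 4 mm, inside 49x49 mm. Origin: centre of its underside; z points out of the mouth, x and y square to its sides. About 0.12 kg. Starts lying on a flat side, mouth within 0.4 rad of +x, origin 27 mm up. Let go leaning up to 45 degrees it rocks upright. Seated: base 4 mm above the large can's, rim 20 mm above its rim.
- small_can: Square aluminium can, 40x40 mm, 58 mm high, open at one end, walls 2.5 mm, base 4 mm, inside 35x35 mm. Origin: centre of its underside; z points out of the mouth, x and y square to its sides. About 0.08 kg. Starts standing mouth up on the bench, at any yaw. Seated in the middle can, its base is 4 mm above the middle can's underside and it stands 20 mm proud.
- ring: bystander: plain metal ring gauge, 70 mm across, 16 mm high, flat on the bench. Leave alone.
- cutters: bystander: side cutters with blue handles, 47x135x10 mm, lying. Leave alone.
- marker: bystander: white marker pen with blue cap, 16x135x17 mm, lying. Leave alone.
- screwdriver: bystander: screwdriver with yellow handle, 27x194x27 mm, lying. Leave alone.
- tape: bystander: roll of yellow tape, 69 mm across, 24 mm high, flat. Leave alone.
Not all that is in view belongs to the job. What is shaped like the small_can but brown or pink is not meant.

How it is judged:
On the way, in this order (a step that is already met when the one before it is completed fails the run):
1. the middle can stands on its base on the bench, let go (angle between middle_can's own z axis and vertical below 0.08 rad and z of middle_can in the frame of case below 0.004 m and horizontal distance between middle_can and case above 0.09 m and contact force between the fingers and middle_can below 0.1 N), for 0.2 s.
2. the middle can is seated, mouth up, inside the large can in the case (horizontal distance between middle_can and large_can below 0.012 m and z of middle_can in the frame of large_can between 0.002 and 0.008 m and angle between middle_can's own z axis and vertical below 0.12 rad and z of large_can in the frame of case between 0.002 and 0.008 m and angle between large_can's own z axis and vertical below 0.1 rad and horizontal distance between large_can and case below 0.05 m), for 0.2 s.
3. the small can is seated, mouth up, inside the middle can (horizontal distance between small_can and middle_can below 0.012 m and z of small_can in the frame of middle_can between 0.002 and 0.008 m and angle between each of small_can, middle_can's own z axis and vertical below 0.12 rad and horizontal distance between middle_can and large_can below 0.012 m and z of middle_can in the frame of large_can between 0.002 and 0.008 m), for 0.2 s.
4. the lid is shut (value of joint lid below 0.05 rad), for 0.2 s.
At the end, for the whole second after the job is handed in: The large can stands on the case floor, the middle can upright inside it and the small can upright inside the middle one, each seated base on base (within 4 mm) and tilted less than about 7 degrees (the large less than 6), all at rest, and the lid is shut (within 0.05 rad) (all of step 3 and z of large_can in the frame of case between 0.002 and 0.008 m and angle between large_can's own z axis and vertical below 0.1 rad and horizontal distance between large_can and case below 0.05 m and value of joint lid below 0.05 rad and linear speed of each of middle_can, small_can below 0.02 m/s); the robot touches nothing.
It fails at once if a bystander is moved more than 40 mm (distance of any of ring, cutters, marker, screwdriver, tape from where it was at the start of the episode above 0.04 m).
It also fails if it takes over 72 s, if anything falls off the work surface, if the arm or the gripper's body presses on something with over 40 N, if the wrist force passes 120 N, or if a joint passes its speed limit or range.

## Robot

A 6-joint arm with a two-finger parallel gripper is mounted at the origin on a cart in front of the work surface, level with it; the furniture and walls round the work are solid. World frame = base frame: x ahead of the robot, y to its left, z up, the work surface at z = 0. Lengths are in m, angles in rad, forces in N, time in s.
With the tool pointing down it reaches from about 0.25 to 0.775 m from the base axis. Payload 4 kg.
Tool frame: the origin (TCP) lies midway between the tips of the shut fingers; the grasp point (between the pads) lies 19 mm behind it (robot.tcp_to_grasp is the z of the grasp point in the tool frame, in m); z points along the fingers, y is the line along which they close (so a half turn about z gives the same grasp; the last joint's range is limited). The gripper opens to 94 mm and grips with 3 to 60 N. Pads are 16 mm wide; open, the fingers measure 119 mm over their backs; the gripper's body (75 mm by 177 mm) begins 78 mm behind the grasp point.
Start: joints at [1.224, 0.087, 1.371, -0, 1.684, -0.103], TCP at [0.133, 0.534, 0.206] pointing down, gripper open.
Joint ranges: [-3.1, 3.1], [-0.76, 2.03], [0.27, 2.55], [-1.08, 4.22], [0.17, 2.65], [-2.57, 2.57]. Speed limits (rad/s): [2.79, 2.79, 3.14, 3.14, 3.14, 3.14].

## Interface

Orientations are given as [roll, pitch, yaw] about the fixed x, y, z axes, in that order (R = Rz(yaw) Ry(pitch) Rx(roll)).
In Python, from bench import robot gives the robot as it stands. The module is installed in compiled form; this text tells all that it offers.
- The arm moves only by the tool move_arm, never from a script. Its argument "motion" is one flat list of numbers, 7 for each row, row after row: the turn, a rotation vector about the tool's x, y, z in units of 45 degrees (1.0 is 45 degrees), then the shift along the tool's x, y, z in units of 100 mm (1.0 is 100 mm), then the opening, from 0 (shut) to 1 (fully open). A call has 1 to 12 rows; each row shifts and turns the commanded pose from where the row before left it, along the tool's axes as they then stand; what a row does not reach is not made up. A row lasts 1/12 s, in which the tool goes at most 41.7 mm and 7.16 degrees, less where a joint would pass 70% of its speed; a pose out of reach is approached as far as the arm can. A call with a number of a shift or a turn outside -1 to 1 is refused whole. A call with a gripper value outside its range is refused whole. The fingers move at their own pace and stop on an object; the grip force is fixed at half the most. Time passes only in rows, so rows that do not move let the fingers close. It gives the time, the measured TCP pose, the force, the opening and the grip force at its end, in the units of the state.
- robot.get_obs(): the state, without advancing time (a new reading comes with each control period).
- robot.snapshot(name): name is "scene" or "top" or "wrist"; returns the picture (384x512x3 uint8, red, green, blue); there is no depth.
- robot.get_calibration(name): a dict with "fx", "fy", "cx", "cy" (pixels), "R" (3x3) and "t" (3): a world point X has camera coordinates R X + t. Camera axes: x right, y down, z forward; pixel columns grow to the right and rows downward; lengths in m; the calibration is good to about 2 mm. The wrist camera is an equidistant fisheye: a pixel r from the principal point sees the ray r / f radians off the axis. A picture is of the moment at which its call begins: read the wrist's pose just before it. get_calibration takes no time and is no camera call; for the wrist camera it gives the pose at the moment of the call.
- robot.close_job(): hands the job in; it is judged then, once.
The state is a dict: "time": time; "joint_positions": joint angles; "qvel": joint speeds; "joint_torque": joint torques, N m; "tool_pos": TCP position; "ee_rot": TCP orientation; "wrist_force": force on the tool from outside, world axes, zero at the start; "wrist_torque": the same for the moment, N m; "width": finger opening in m; "finger_force": force on a finger pad.
Only numpy, scipy, OpenCV 4.12 (cv2) and the standard library are available. Lean on these libraries where they do the work, as an engineer would, in place of code of your own. Each camera call takes 0.05 s, during which the arm holds its last target. There are 200 camera calls.

## Working session

There is one attempt and no reset: what is moved stays moved. The work goes in short steps, Python scripts to look and compute and a tool call to move; the robot and the scene stay as the last step left them, time stands still between calls to the robot, and variables do not carry over. Pictures are saved under pics/ and viewed, at most 10 in all, crops included, and the job is handed in when it is done.

Besides the shell and the picture viewer there is one more tool, called in YAML: its name, and indented under it one key for each argument. move_arm: Moves the arm, as the interface text tells. Shifts and turns lie within -1 to 1; 1 stands for 100 mm of shift or 45 degrees of turn. Its arguments: {"type":"object","properties":{"motion":{"type":"array","items":{"type":"number"}}},"required":["motion"]}

```bash
mkdir -p pics; cat > h.py <<'E'
import numpy as np,cv2
from bench import robot
from scipy.spatial.transform import Rotation as Ro
def ray(c,u,v,fish=False):
    if fish:
        d=np.array([u-c['cx'],v-c['cy']]);r=np.hypot(*d);th=r/c['fx'];a=np.r_[d/max(r,1e-9)*np.sin(th),np.cos(th)]
    else: a=np.array([(u-c['cx'])/c['fx'],(v-c['cy'])/c['fy'],1.])
    R=np.array(c['R']);t=np.array(c['t']);return -R.T@t,R.T@a
def onz(c,u,v,z,fish=False):
    o,d=ray(c,u,v,fish);return o+d*(z-o[2])/d[2]
def proj(c,X):
    p=np.array(c['R'])@X+np.array(c['t']);return c['fx']*p[0]/p[2]+c['cx'],c['fy']*p[1]/p[2]+c['cy']
E
python3 - <<'E'
from h import *
ims=[]
for n in("scene","top"):
    im=robot.snapshot(n);cv2.imwrite(f'pics/{n}0.png',im[:,:,::-1]);c=robot.get_calibration(n)
    R=np.array(c['R']);print(n,c['fx'],c['cx'],c['cy'],(-R.T@np.array(c['t'])).round(3),R.round(2).tolist())
o=robot.get_obs();print({k:np.round(v,3) for k,v in o.items()},robot.tcp_to_grasp)
E
```

```text
scene 465.60921584223547 263.5905030520529 189.19297495349778 [0.713 0.755 1.119] [[-0.95, 0.32, -0.01], [0.27, 0.77, -0.58], [-0.17, -0.55, -0.82]]
top 376.162638168306 259.89494420280437 183.73289705096676 [0.287 0.064 1.172] [[-0.0, -1.0, 0.01], [-0.98, 0.0, -0.18], [0.18, -0.01, -0.98]]
{'time': np.float64(0.1), 'joint_positions': array([ 1.224,  0.088,  1.372,  0.   ,  1.684, -0.103]), 'qvel': array([-0.001, -0.003, -0.005, -0.001, -0.   , -0.001]), 'joint_torque': array([ 2.0000e-03, -3.4125e+01, -3.0330e+01,  7.2000e-02,  3.1000e-02,
       -0.0000e+00]), 'tool_pos': array([0.133, 0.533, 0.204]), 'ee_rot': array([-3.14 , -0.   ,  2.898]), 'wrist_force': array([ 0.067,  0.319, -0.184]), 'wrist_torque': array([-0.006,  0.024, -0.018]), 'finger_force': np.float64(0.0), 'width': np.float64(0.094)} -0.0188
```

View pics/top0.png

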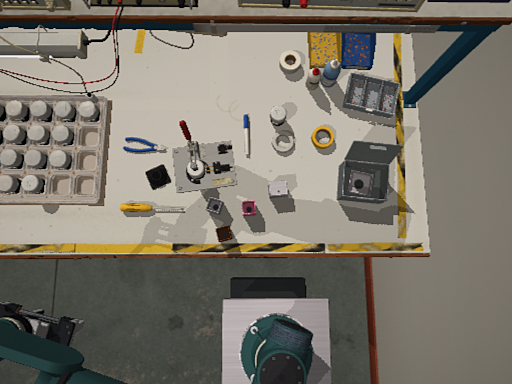

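View pics/scene0.png

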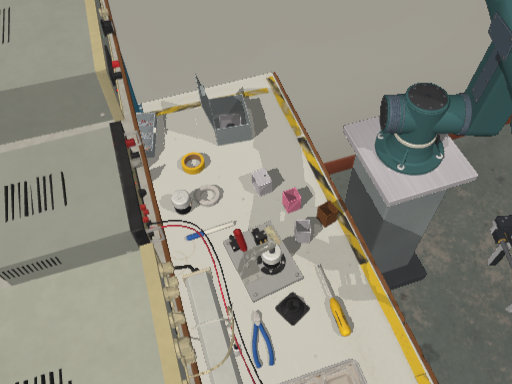

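Top view: the small-can candidates are grey (215,205), pink (249,208) and brown (224,232), and I choose the grey one. The middle can is lying at (279,188), and the case with the large can is at (363,180). Next is a close crop to check this.

```bash
python3 - <<'E'
from h import *
a=cv2.imread('pics/top0.png');b=cv2.imread('pics/scene0.png')
A=cv2.resize(a[135:245,200:400],None,fx=4,fy=4,interpolation=cv2.INTER_CUBIC)[:,:800]
cv2.imwrite('pics/c1.png',A)
B=cv2.resize(b[70:250,190:340],None,fx=3.3,fy=3.3,interpolation=cv2.INTER_CUBIC)
cv2.imwrite('pics/c2.png',B)
c=robot.get_calibration('top')
for n,u,v,z in(('small',215,205,.058),('mid',279,188,.05),('case',363,185,.03),('pink',249,208,.058)):print(n,onz(c,u,v,z).round(3))
E
```

```text
small [0.426 0.181 0.058]
mid [ 0.478 -0.01   0.05 ]
case [ 0.491 -0.272  0.03 ]
pink [0.417 0.08  0.058]
```

View pics/c1.png

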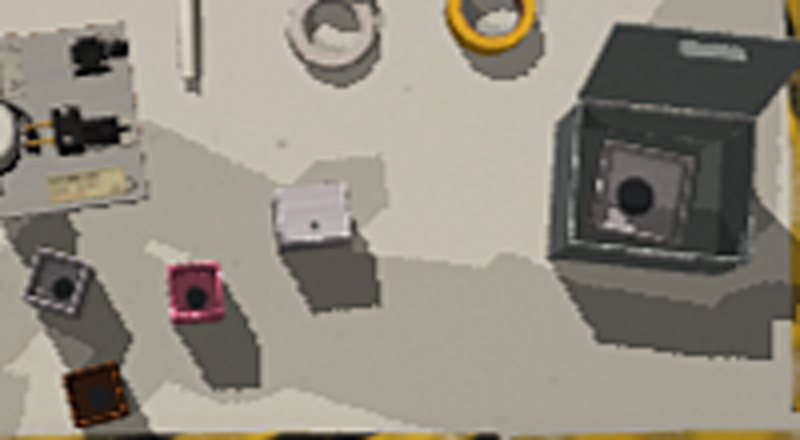

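View pics/c2.png

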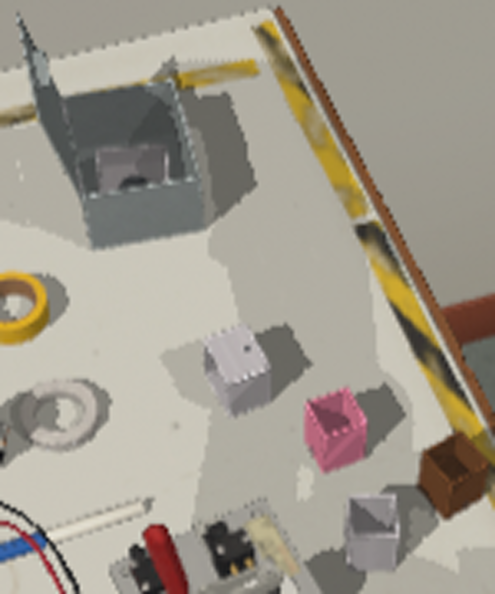

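The crop confirms it. The grey small can is at c1 (60,282), clearly apart from the pink one (196,292) and the brown one (97,395). The middle can at (312,212) has its base towards the robot and its mouth away. The large can at (645,190) stands in the open case. I'll move over the middle can.

move_arm:
  motion: [0,0,-0.103,0,0,0,1,0,0,-0.103,0,0,0,1,0,0,-0.103,0,0,0,1,0,0,0,-0.16,-0.26,-0.02,1,0,0,0,-0.16,-0.26,-0.02,1,0,0,0,-0.16,-0.26,-0.02,1,0,0,0,-0.16,-0.26,-0.02,1,0,0,0,-0.16,-0.26,-0.02,1,0,0,0,-0.16,-0.26,-0.02,1,0,0,0,-0.16,-0.26,-0.02,1,0,0,0,-0.16,-0.26,-0.02,1,0,0,0,-0.16,-0.26,-0.02,1]

```text
time: 1.1
tool_pos: [0.2767, 0.2981, 0.2231]
ee_rot: [-3.141, -0.0, 3.141]
wrist_force: [0.2, 0.1, -0.9]
width: 0.0938
finger_force: 0.0
```

move_arm:
  motion: [0,0,0,-0.16,-0.26,-0.02,1,0,0,0,-0.16,-0.26,-0.02,1,0,0,0,-0.16,-0.26,-0.02,1,0,0,0,-0.16,-0.26,-0.02,1,0,0,0,-0.16,-0.26,-0.02,1,0,0,0,-0.16,-0.26,-0.02,1,0,0,0,-0.16,-0.26,-0.02,1,0,0,0,-0.16,-0.26,-0.02,1,0,0,0,-0.16,-0.26,-0.02,1,0,0,0,-0.16,-0.26,-0.02,1,0,0,0,-0.16,-0.26,-0.02,1,0,0,0,-0.16,-0.26,-0.02,1]

```text
time: 2.1
tool_pos: [0.4685, -0.0141, 0.2471]
ee_rot: [3.141, -0.001, 3.14]
wrist_force: [0.9, 0.4, 0.1]
width: 0.094
finger_force: 0.0
```

```bash
python3 - <<'E'
from h import *
o=robot.get_obs();print(o['time'],o['tool_pos'].round(3),o['ee_rot'].round(3),o['joint_positions'].round(2))
im=robot.snapshot('wrist');cv2.imwrite('pics/w1.png',im[:,:,::-1]);c=robot.get_calibration('wrist');print(c)
np.save('w1.npy',c,allow_pickle=True)
E
```

```text
2.1 [ 0.468 -0.014  0.247] [ 3.141e+00 -1.000e-03  3.140e+00] [-0.15 -0.1   1.47  0.    1.77 -1.72]
{'fx': 297.3186396354542, 'fy': 297.3186396354542, 'cx': 257.74041464184177, 'cy': 192.5409502107511, 'R': array([[ 0.005555  ,  0.99997488, -0.00440297],
       [ 0.96128005, -0.00412681,  0.27554243],
       [ 0.27551734, -0.00576312, -0.96127883]]), 't': array([ 0.01675488, -0.49363308,  0.30221434])}
```

View pics/w1.png

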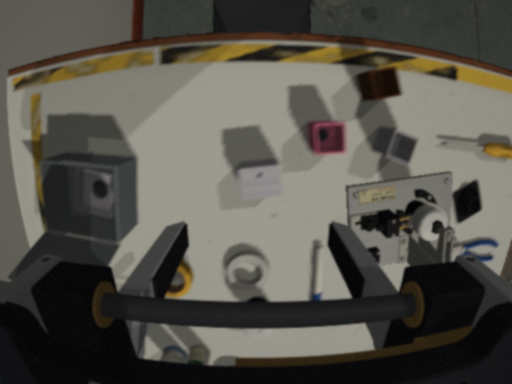

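Wrist view: the middle can is at (260,180) with its base facing up the image (towards the robot). The grey small can is at (400,148), and the case is at (90,195) with the large can's inner floor at about (98,190). I'll make one composite zoom for the corners.

```bash
python3 - <<'E'
from h import *
a=cv2.imread('pics/w1.png')
z=lambda y0,y1,x0,x1,s:cv2.resize(a[y0:y1,x0:x1],None,fx=s,fy=s,interpolation=cv2.INTER_CUBIC)
C=np.zeros((600,800,3),np.uint8)
A=z(150,210,225,300,4);C[:240,:300]=A
B=z(120,175,365,430,4);C[:220,310:570]=B
D=z(145,245,35,145,3.5);C[245:595,:385]=D
t=cv2.imread('pics/top0.png');T=cv2.resize(t[138:212,330:405],None,fx=4.5,fy=4.5,interpolation=cv2.INTER_CUBIC);C[245:245+T.shape[0],400:400+T.shape[1]]=T
C=cv2.convertScaleAbs(C,alpha=1.4)
cv2.imwrite('pics/comp.png',C)
E
```

```text
(no output)
```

View pics/comp.png

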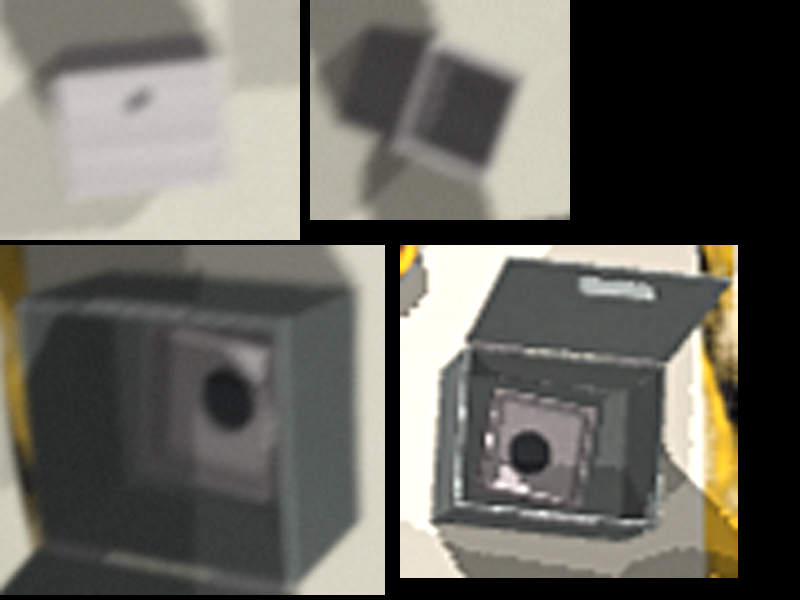

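```bash
python3 - <<'E'
from h import *
w=np.load('w1.npy',allow_pickle=True).item();t=robot.get_calibration('top')
def go(n,P,s,u0,v0,ox,oy,c,z,f):
    X=np.array([onz(c,u0+(x-ox+.5)/s-.5,v0+(y-oy+.5)/s-.5,z,f)[:2] for x,y in P])
    d=np.roll(X,-1,0)-X
    print(n,'ctr',X.mean(0).round(4),'len',np.hypot(*d.T).round(3),'ang mod90',np.degrees(np.arctan2(d[:,1],d[:,0])).round(1)%90,X.round(3).tolist())
go('mid',[(55,75),(218,58),(225,180),(68,197)],4,225,150,0,0,w,.054,1)
go('small',[(435,40),(520,75),(487,180),(398,147)],4,365,120,310,0,w,.058,1)
go('caseW',[(19,305),(293,320),(290,585),(40,545)],3.5,35,145,0,245,w,.076,1)
go('caseT',[(457,508),(655,525),(665,362),(470,345)],4.5,330,138,400,245,t,.076,0)
go('largeT',[(495,388),(598,408),(580,505),(478,487)],4.5,330,138,400,245,t,.030,0)
# middle in top from c1
go('midT',[(273,188),(346,182),(352,236),(281,243)],4,200,135,0,0,t,.054,0)
go('smallT',[(40,248),(96,264),(80,316),(27,303)],4,200,135,0,0,t,.058,0)
E
```

```text
mid ctr [ 0.4834 -0.0163] len [0.052 0.041 0.052 0.041] ang mod90 [5.8 3.9 6.2 4.7] [[0.466, -0.044], [0.46, 0.008], [0.501, 0.011], [0.507, -0.04]]
small ctr [0.4343 0.176 ] len [0.036 0.038 0.037 0.038] ang mod90 [74.  74.9 73.9 72.7] [[0.411, 0.164], [0.421, 0.199], [0.458, 0.189], [0.447, 0.153]]
caseW ctr [ 0.5035 -0.2771] len [0.139 0.11  0.135 0.11 ] ang mod90 [85.1 80.2 85.2 82.3] [[0.443, -0.338], [0.455, -0.2], [0.563, -0.218], [0.552, -0.353]]
caseT ctr [ 0.4988 -0.2672] len [0.13  0.111 0.131 0.111] ang mod90 [85.  82.9 84.9 83. ] [[0.45, -0.195], [0.438, -0.325], [0.548, -0.339], [0.56, -0.209]]
largeT ctr [ 0.499 -0.264] len [0.072 0.07  0.071 0.071] ang mod90 [78.7 76.5 79.8 77.8] [[0.54, -0.236], [0.526, -0.307], [0.458, -0.291], [0.471, -0.221]]
midT ctr [ 0.4787 -0.0067] len [0.056 0.042 0.054 0.042] ang mod90 [4.7 5.3 5.6 7.7] [[0.497, 0.023], [0.502, -0.032], [0.46, -0.036], [0.455, 0.018]]
smallT ctr [0.425  0.1819] len [0.044 0.04  0.041 0.042] ang mod90 [73.9 73.8 76.1 78. ] [[0.451, 0.198], [0.439, 0.156], [0.4, 0.167], [0.41, 0.207]]
```

The wrist picture was taken while the arm was still moving, and the offset from the top view matches the direction of motion. I trust the top values and will check them at rest.

move_arm:
  motion: [0,0,-0.122,0,0,0,1,0,0,0,-0.05,0.03,0.2,1,0,0,0,-0.05,0.02,0.2,1,0,0,0,0,0,0.2,1,0,0,0,0,0,0.2,1,0,0,0,0,0,0,1,0,0,0,0,0,0,1,0,0,0,0,0,0,1]

```text
time: 2.82
tool_pos: [0.478, -0.0066, 0.1685]
ee_rot: [-3.141, 0.001, -3.047]
wrist_force: [-0.1, -0.2, -0.0]
width: 0.0944
finger_force: 0.0
```

```bash
cat >> h.py <<'E'
def still():
    c=robot.get_calibration('wrist');im=robot.snapshot('wrist');return c,im
def quad(m,c,z,fish=True,near=None):
    """largest/nearest blob -> min-area rect corners on plane z"""
    n,l,s,ce=cv2.connectedComponentsWithStats(m.astype(np.uint8))
    ok=[i for i in range(1,n) if s[i,4]>150]
    if near is None: k=max(ok,key=lambda i:s[i,4])
    else: k=min(ok,key=lambda i:np.hypot(*(ce[i]-near)))
    ct=max(cv2.findContours((l==k).astype(np.uint8),0,1)[0],key=cv2.contourArea)
    X=np.array([onz(c,u,v,z,fish)[:2] for u,v in ct[:,0]],np.float32)
    return cv2.minAreaRect(X*1000),s[k]
E
python3 - <<'E'
from h import *
c,im=still();cv2.imwrite('pics/w2.png',im[:,:,::-1]);o=robot.get_obs();print(o['time'],o['tool_pos'].round(4),o['ee_rot'].round(3))
X=np.array([.4787,-.0067,.054]);R=np.array(c['R']);p=R@X+np.array(c['t']);th=np.arctan2(np.hypot(*p[:2]),p[2]);uv=np.array([c['cx'],c['cy']])+p[:2]/np.hypot(*p[:2])*th*c['fx'];print('pred',uv)
hsv=cv2.cvtColor(im,cv2.COLOR_RGB2HSV);u,v=uv.astype(int);print(hsv[v-40:v+50:8,u],hsv[v,u-70:u+70:10])
E
```

```text
2.8667 [ 0.4784 -0.0067  0.1691] [-3.141e+00  3.000e-03 -3.047e+00]
pred [257.59837683 188.69432034]
[[ 20  18  85]
 [ 26  21  86]
 [165   9  59]
 [  0   7 141]
 [110  14  55]
 [  6   9 139]
 [ 10  11 144]
 [  9  13 140]
 [ 25  22 150]
 [ 25  22 153]
 [ 24  23 152]
 [ 25  22 152]] [[ 26  24 150]
 [ 25  22 153]
 [ 25  24 128]
 [ 23  26 129]
 [ 25  24 130]
 [  6   9 139]
 [  5  11 140]
 [  6   9 139]
 [  6   9 140]
 [  0   9 141]
 [ 23  22 154]
 [ 28  22 152]
 [ 26  23 152]
 [ 24  23 152]]
```

```bash
python3 - <<'E'
from h import *
im=cv2.imread('pics/w2.png');h=cv2.cvtColor(im,cv2.COLOR_BGR2HSV);c=robot.get_calibration('wrist')
m=(h[:,:,1]<17)&(h[:,:,2]>120)
m=cv2.morphologyEx(m.astype(np.uint8),cv2.MORPH_CLOSE,np.ones((5,5)))
print(quad(m,c,.054,near=(257,188)))
E
```

```text
(((481.2606201171875, -8.064682006835938), (40.81283187866211, 54.053321838378906), 5.548155784606934), array([ 230,  171,   53,   39, 1970], dtype=int32))
```

move_arm:
  motion: [0,0,0,-0.03,-0.01,0.25,1,0,0,0,0,0,0.3,1,0,0,0,0,0,0.3,1,0,0,0,0,0,0.3,1,0,0,0,0,0,0.3,1,0,0,0,0,0,0.14,1,0,0,0,0,0,0,1,0,0,0,0,0,0,0,0,0,0,0,0,0,0,0,0,0,0,0,0,0,0,0,0,0,0,0,0,0,0,0,0,0,0,0]

```text
time: 3.87
tool_pos: [0.4818, -0.0075, 0.0099]
ee_rot: [-3.141, 0.003, -3.047]
wrist_force: [0.1, -0.6, 0.5]
width: 0.0641
finger_force: 0.0
```

move_arm:
  motion: [0,0,0,0,0,0,0,0,0,0,0,0,0,0,0,0,0,0,0,0,0,0,0,0,0,0,0,0,0,0,0,0,0,-0.2,0,0,0,0,0,0,-0.3,0,0,0,0,0,0,-0.3,0,0,0,0,0,0,-0.2,0,0,0,0,0,0,0,0,0,0,0,0,0,0,0]

```text
time: 4.7
tool_pos: [0.4812, -0.0074, 0.1087]
ee_rot: [-3.141, 0.002, -3.047]
wrist_force: [-0.6, -0.4, -1.7]
width: 0.0535
finger_force: 30.0
```

move_arm:
  motion: [0,-0.144,0,0,0,0,0,0,-0.144,0,0,0,0,0,0,-0.144,0,0,0,0,0,0,-0.144,0,0,0,0,0,0,-0.144,0,0,0,0,0,0,-0.144,0,0,0,0,0,0,-0.144,0,0,0,0,0,0,-0.144,0,0,0,0,0,0,-0.144,0,0,0,0,0,0,-0.144,0,0,0,0,0,0,0,0,0,0,0,0,0,0,0,0,0,0,0]

```text
time: 5.7
tool_pos: [0.4811, 0.022, 0.1169]
ee_rot: [-3.129, 1.09, -3.066]
wrist_force: [-0.4, 0.2, -0.4]
width: 0.0539
finger_force: 30.0
```

```bash
python3 - <<'E'
from h import *
c,im=still();cv2.imwrite('pics/w3.png',im[:,:,::-1]);o=robot.get_obs();print(o['time'],o['tool_pos'].round(4),o['ee_rot'].round(3),o['joint_positions'].round(2),o['width'],o['wrist_force'])
s=robot.snapshot('scene');s=cv2.resize(s[120:250,190:340],None,fx=3,fy=3,interpolation=2);C=np.zeros((450,960,3),np.uint8);C[:390,:450]=s;C[:384,450:]=im[:,:510]
cv2.imwrite('pics/c3.png',cv2.resize(C[:390,:,::-1],(800,325)))
E
```

```text
5.75 [0.4826 0.0206 0.1202] [-3.125  1.094 -3.065] [-0.32 -0.75  2.53  0.86  0.45 -2.57] 0.05375697987417919 [ 1.02446946 -0.43959166 -1.26769133]
```

View pics/c3.png

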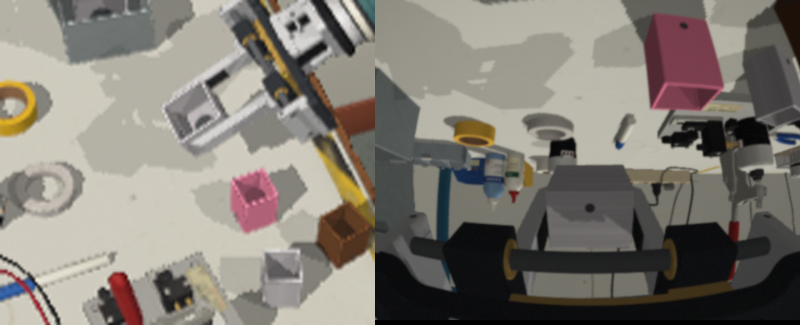

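The can is held, but the arm ran into joint limits (j2, j3, j6) because this forward tilt is close to a wrist singularity. I'll fit a quick kinematic model and choose a sideways heading that stays clear of the limits.

```bash
cat > kin.py <<'E'
import numpy as np
from scipy.spatial.transform import Rotation as Ro
from scipy.optimize import least_squares
rz=lambda a:Ro.from_euler('z',a);ry=lambda a:Ro.from_euler('y',a)
LO=np.array([-3.1,-.76,.27,-1.08,.17,-2.57]);HI=np.array([3.1,2.03,2.55,4.22,2.65,2.57])
def fk(q,k):
    a,b,L,H,off,r0,e=k
    A=rz(q[0]);B=A*ry(q[1]);C=B*ry(q[2]);D=C*rz(q[3])*ry(q[4])*rz(q[5]+np.pi/2)
    p=A.apply([r0,off,H])+B.apply([0,0,a])+C.apply([e,0,b])+D.apply([0,0,L]);return p,D
S=[([1.224,.087,1.371,0,1.684,-.103],[.133,.534,.206],[np.pi,0,2.898]),([-.15,-.10,1.47,0,1.77,-1.72],[.4685,-.014,.247],[np.pi,0,3.14]),([-.32,-.75,2.53,.86,.45,-2.57],[.4826,.0206,.1202],[-3.125,1.094,-3.065])]
K=least_squares(lambda k:np.r_[np.concatenate([fk(q,k)[0]-p for q,p,_ in S]),.01*(k-[.4,.5,.3,.06,.07,0,0])],[.4,.5,.3,.06,.07,0,0]).x
def ik(p,R,q0):
    f=lambda q:np.r_[(fk(q,K)[0]-p)*5,(R.inv()*fk(q,K)[1]).as_rotvec()]
    s=least_squares(f,np.clip(q0,LO+.01,HI-.01),bounds=(LO,HI));return s.x,np.abs(s.fun).max()
E
python3 - <<'E'
from kin import *
print(K.round(3))
for q,p,e in S:
    P,D=fk(q,K);print((P-p).round(3),np.degrees((Ro.from_euler('xyz',e).inv()*D).magnitude()).round(2))
for th in(60,68):
  for hd in(30,45,60,75):
    R=rz(np.pi+np.radians(hd))*ry(np.radians(th))*Ro.from_euler('x',np.pi)
    for z in(.03,.12):
      best=min((ik(np.array([.50,.0,z]),R,q0) for q0 in([-.5,-.3,2,1.4,1.2,-1.5],[-.5,-.3,2,1,1,0])),key=lambda s:s[1])
      print(th,hd,z,best[0].round(2),round(best[1],3))
E
```

```text
[0.451 0.478 0.348 0.136 0.056 0.024 0.087]
[ 0.     0.    -0.001] 0.03
[-0.     0.     0.001] 0.1
[-0. -0.  0.] 0.41
60 30 0.03 [-0.29 -0.42  2.37  0.62  0.55 -2.57] 0.276
60 30 0.12 [-0.39 -0.55  2.28  0.66  0.8  -2.57] 0.224
60 45 0.03 [-0.28 -0.35  2.26  0.52  0.71 -2.57] 0.398
60 45 0.12 [-0.37 -0.46  2.15  0.58  0.96 -2.57] 0.328
60 60 0.03 [-0.77  0.22  2.05  1.02  1.41  2.43] 0.0
60 60 0.12 [-0.78  0.06  2.    1.01  1.54  2.57] 0.025
60 75 0.03 [-0.71  0.35  1.86  0.89  1.57  2.38] 0.0
60 75 0.12 [-0.71  0.2   1.81  0.9   1.7   2.53] 0.0
68 30 0.03 [-0.25 -0.48  2.44  0.69  0.44 -2.57] 0.337
68 30 0.12 [-0.37 -0.63  2.36  0.73  0.69 -2.57] 0.292
68 45 0.03 [-0.27 -0.42  2.33  0.58  0.62 -2.57] 0.452
68 45 0.12 [-0.38 -0.53  2.23  0.65  0.87 -2.57] 0.391
68 60 0.03 [-0.82  0.32  2.05  1.1   1.49  2.3 ] 0.0
68 60 0.12 [-0.82  0.13  2.02  1.09  1.59  2.5 ] 0.0
68 75 0.03 [-0.75  0.45  1.85  0.96  1.65  2.29] 0.0
68 75 0.12 [-0.75  0.28  1.82  0.98  1.76  2.45] 0.0
```

```bash
python3 - <<'E'
from kin import *
for (x,y) in((.48,0),(.5,.03),(.56,-.03)):
 for th in(55,63):
  for hd in(-75,-60,-45,-30,-15,0):
    R=rz(np.pi+np.radians(hd))*ry(np.radians(th))*Ro.from_euler('x',np.pi)
    r=[min((ik(np.array([x,y,z]),R,q0) for q0 in([.3,-.3,2,-.6,1.2,-1.5],[-.3,-.3,2.2,.5,.6,-2.2],[0,-.3,2,-.2,.5,-1])),key=lambda s:s[1]) for z in(.022,.1)]
    if max(r[0][1],r[1][1])<.03: print(x,y,th,hd,r[0][0].round(2),r[1][0].round(2))
E
```

```text
0.48 0 55 -75 [ 0.48  0.28  1.91 -0.95  1.38  0.63] [ 0.48  0.15  1.86 -0.93  1.49  0.48]
0.48 0 55 -60 [ 0.5   0.15  2.08 -1.08  1.19  0.55] [ 0.5  -0.    2.03 -1.02  1.3   0.37]
0.48 0 55 -15 [ 0.04 -0.41  2.52 -1.08  0.26 -0.32] [ 0.08 -0.59  2.43 -0.67  0.46 -0.75]
0.48 0 55 0 [-0.25 -0.48  2.55  0.87  0.23 -2.57] [-0.29 -0.69  2.47  0.54  0.48 -2.23]
0.48 0 63 -75 [ 0.53  0.37  1.9  -1.05  1.46  0.74] [ 0.53  0.23  1.87 -1.03  1.54  0.59]
0.5 0.03 55 -75 [ 0.51  0.34  1.83 -0.93  1.42  0.62] [ 0.51  0.22  1.78 -0.92  1.52  0.49]
0.5 0.03 55 -60 [ 0.53  0.21  2.   -1.06  1.23  0.55] [ 0.53  0.07  1.95 -1.01  1.33  0.38]
0.5 0.03 55 0 [-0.15 -0.4   2.51  0.92  0.17 -2.57] [-0.12 -0.59  2.43  0.29  0.36 -1.92]
0.5 0.03 63 -75 [ 0.56  0.43  1.82 -1.02  1.49  0.72] [ 0.56  0.3   1.78 -1.02  1.58  0.58]
0.56 -0.03 55 -75 [ 0.36  0.38  1.77 -1.    1.32  0.54] [ 0.36  0.26  1.73 -0.97  1.41  0.4 ]
0.56 -0.03 63 -75 [ 0.4   0.45  1.76 -1.08  1.4   0.63] [ 0.41  0.33  1.74 -1.08  1.47  0.5 ]
```

move_arm:
  motion: [0,0.144,0,0,0,0,0,0,0.144,0,0,0,0,0,0,0.144,0,0,0,0,0,0,0.144,0,0,0,0,0,0,0.144,0,0,0,0,0,0,0.144,0,0,0,0,0,0,0.144,0,0,0,0,0,0,0.144,0,0,0,0,0,0,0.144,0,0,0,0,0,0,0.144,0,0,0,0,0,0,0,0,0,0,0,0,0,0,0,0,0,0,0]

```text
time: 6.8
tool_pos: [0.4863, 0.0223, 0.1221]
ee_rot: [-3.138, 0.031, -3.073]
wrist_force: [-0.7, -0.2, -1.0]
width: 0.054
finger_force: 30.0
```

move_arm:
  motion: [0,0,0.15,0,0,0,0,0,0,0.15,0,0,0,0,0,0,0.15,0,0,0,0,0,0,0.15,0,0,0,0,0,0,0.15,0,0,0,0,0,0,0.15,0,0,0,0,0,0,0.15,0,0,0,0,0,0,0.15,0,0,0,0,0,0,0.15,0,0,0,0,0,0,0.15,0,0,0,0,0,0,0.15,0,0,0,0,0,0,0.15,0,0,0,0]

```text
time: 7.8
tool_pos: [0.4834, 0.0227, 0.1237]
ee_rot: [3.107, 0.009, 1.791]
wrist_force: [0.8, 0.3, -1.7]
width: 0.0537
finger_force: 30.0
```

```bash
python3 - <<'E'
from h import *
o=robot.get_obs();print(o['time'],o['tool_pos'].round(4),o['ee_rot'].round(3),o['joint_positions'].round(2),o['width'])
R=Ro.from_euler('xyz',o['ee_rot']).as_matrix();print(R.T@np.array([.02,-.055,0]))
E
```

```text
7.8 [0.4834 0.0227 0.1237] [3.107 0.009 1.791] [-0.07 -0.06  1.68  0.    1.48 -0.29] 0.053669097404243304
[-0.05803782  0.00748258  0.00078871]
```

move_arm:
  motion: [0,0,0,-0.28,0,0,0,0,0,0,-0.28,0,0,0,0,0,0,-0.28,0,0,0,0,-0.148,0,0,0,0,0,0,-0.148,0,0,0,0,0,0,-0.148,0,0,0,0,0,0,-0.148,0,0,0,0,0,0,-0.148,0,0,0,0,0,0,-0.148,0,0,0,0,0,0,-0.148,0,0,0,0,0,0,-0.148,0,0,0,0,0,0,-0.148,0,0,0,0]

```text
invalid input
```

move_arm:
  motion: [0,0,0,0,0,0,0,0,0,0,0,0,0,0,0,0,0,0,0,0,0]

```text
time: 8.05
tool_pos: [0.4838, 0.0231, 0.1231]
ee_rot: [3.109, 0.009, 1.8]
wrist_force: [0.4, -0.3, -1.8]
width: 0.0543
finger_force: 30.0
```

```bash
python3 - <<'E'
from h import *
o=robot.get_obs();print(o['time'],o['tool_pos'].round(4),o['ee_rot'].round(3),o['joint_positions'].round(2),o['width'])
R=Ro.from_euler('xyz',o['ee_rot']).as_matrix();print(R.round(3),R.T@np.array([0,0,.023-o['tool_pos'][2]]))
E
```

```text
8.05 [0.4838 0.0231 0.1231] [3.109 0.009 1.8  ] [-0.07 -0.05  1.68  0.    1.48 -0.3 ] 0.05428056650303522
[[-0.227  0.973  0.034]
 [ 0.974  0.227 -0.001]
 [-0.009  0.033 -0.999]] [ 0.00087806 -0.00326947  0.10002523]
```

move_arm:
  motion: [0,0,0,-0.28,0,0,0,0,0,0,-0.28,0,0,0,0,0,0,-0.28,0,0,0,0,-0.148,0,0,0,0,0,0,-0.148,0,0,0,0,0,0,-0.148,0,0,0,0,0,0,-0.148,0,0,0,0,0,0,-0.148,0,0,0,0,0,0,-0.148,0,0,0,0,0,0,-0.148,0,0,0,0,0,0,-0.148,0,0,0,0,0,0,-0.148,0,0,0,0,0]

```text
time: 9.05
tool_pos: [0.5037, -0.0572, 0.1242]
ee_rot: [3.074, 1.057, 1.743]
wrist_force: [-0.3, 0.2, -2.2]
width: 0.0537
finger_force: 30.0
```

move_arm:
  motion: [0,0,0,0,0,0,0,0,0,0,0,0,0,0,0,0,0,0,0,0,0]

```text
time: 9.3
tool_pos: [0.5036, -0.0583, 0.1237]
ee_rot: [3.078, 1.051, 1.743]
wrist_force: [0.3, -0.6, -1.3]
width: 0.0536
finger_force: 30.0
```

```bash
python3 - <<'E'
from h import *
o=robot.get_obs();print(o['time'],o['tool_pos'].round(4),o['ee_rot'].round(3),o['joint_positions'].round(2),o['width'])
R=Ro.from_euler('xyz',o['ee_rot']).as_matrix();print(R.round(3),R.T@np.array([0,0,.023-o['tool_pos'][2]]))
E
```

```text
9.3 [ 0.5036 -0.0583  0.1237] [3.078 1.051 1.743] [ 0.39  0.16  1.83 -1.04  1.48  0.47] 0.053639513167794986
[[-0.085  0.974  0.212]
 [ 0.489  0.226 -0.842]
 [-0.868  0.032 -0.496]] [ 0.08740531 -0.00318289  0.04989592]
```

move_arm:
  motion: [0,0,0,0.21,0,0.122,0,0,0,0,0.21,0,0.122,0,0,0,0,0.21,0,0.122,0,0,0,0,0.21,0,0.122,0,0,0,0,0,0,0,0,0,0,0,0,0,0,0,0]

```text
invalid input
```

move_arm:
  motion: [0,0,0,0.026,0,0.015,0,0,0,0,0,0,0,0]

```text
time: 9.47
tool_pos: [0.5037, -0.0589, 0.1212]
ee_rot: [3.073, 1.051, 1.737]
wrist_force: [-0.5, 0.1, -1.5]
width: 0.054
finger_force: 30.0
```

```bash
python3 - <<'E'
from h import *
o=robot.get_obs();print(o['time'],o['tool_pos'].round(4),o['ee_rot'].round(3),o['joint_positions'].round(2),o['width'],o['wrist_force'])
s=robot.snapshot('scene');s=cv2.resize(s[100:230,190:340],None,fx=4,fy=4,interpolation=2)
cv2.imwrite('pics/c4.png',s[:,:,::-1])
E
```

```text
9.4667 [ 0.5037 -0.0589  0.1212] [3.073 1.051 1.737] [ 0.39  0.17  1.83 -1.04  1.48  0.48] 0.05404389543097403 [-0.51753851  0.07550182 -1.48821576]
```

View pics/c4.png

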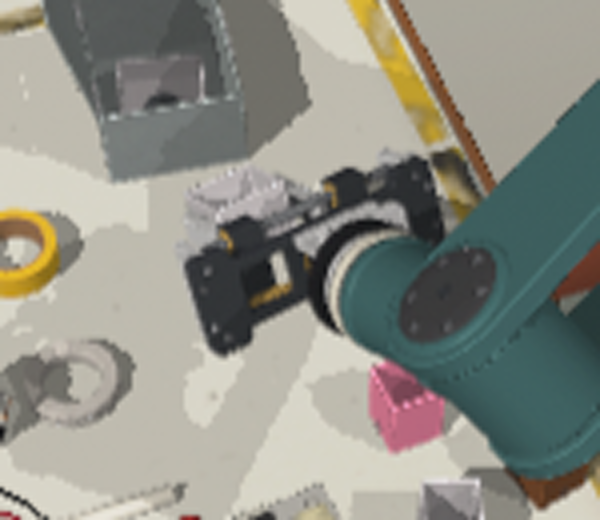

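The picture shows the gripper and can at about (240,210), well clear of the pink can (405,400) and the ring (80,380). I'll lower it.

move_arm:
  motion: [0,0,0,0.205,0,0.12,0,0,0,0,0.205,0,0.12,0,0,0,0,0.205,0,0.12,0,0,0,0,0.205,0,0.12,0,0,0,0,0,0,0,0,0,0,0,0,0,0,0]

```text
time: 10.02
tool_pos: [0.5063, -0.0592, 0.025]
ee_rot: [3.081, 1.053, 1.745]
wrist_force: [-0.4, 0.2, -1.6]
width: 0.054
finger_force: 29.9
```

move_arm:
  motion: [0,0,0,0.017,0,0.01,0,0,0,0,0,0,0,0]

```text
time: 10.18
tool_pos: [0.5068, -0.0588, 0.0239]
ee_rot: [3.075, 1.052, 1.74]
wrist_force: [1.0, 0.1, -1.6]
width: 0.054
finger_force: 29.9
```

move_arm:
  motion: [0,0,0,0.017,0,0.01,0,0,0,0,0,0,0,0]

```text
time: 10.35
tool_pos: [0.5071, -0.0589, 0.0229]
ee_rot: [3.075, 1.055, 1.74]
wrist_force: [-1.7, 0.5, 3.6]
width: 0.0541
finger_force: 29.9
```

move_arm:
  motion: [0,0,0,0,0,0,1,0,0,0,0,0,0,1,0,0,0,0,0,0,1,0,0,0,0,0,0,1,0,0,0,0,0,0,1,0,0,0,0,0,0,1,0,0,0,0,0,0,1,0,0,0,0,0,0,1,0,0,0,0,0,0,1]

```text
time: 11.1
tool_pos: [0.5064, -0.0589, 0.021]
ee_rot: [3.08, 1.053, 1.745]
wrist_force: [-0.2, 0.3, -1.0]
width: 0.0941
finger_force: 0.0
```

move_arm:
  motion: [0,0,0,0,0,-0.2,1,0,0,0,0,0,-0.3,1,0,0,0,0,0,-0.3,1,0,0,0,0,0,-0.3,1,0,0,0,0,0,-0.2,1,0,0,0,0,0,0,1]

```text
time: 11.6
tool_pos: [0.4805, 0.0542, 0.0874]
ee_rot: [3.069, 1.051, 1.739]
wrist_force: [1.0, -0.6, 0.1]
width: 0.0941
finger_force: 0.0
```

```bash
python3 - <<'E'
from h import *
o=robot.get_obs();print(o['time'],o['tool_pos'].round(4),o['ee_rot'].round(3),o['joint_positions'].round(2),o['width'])
c,im=still();cv2.imwrite('pics/w5.png',im[:,:,::-1])
t=robot.snapshot('top');cv2.imwrite('pics/t5.png',t[:,:,::-1]);s=robot.snapshot('scene')
z=lambda a,k:cv2.resize(a,None,fx=k,fy=k,interpolation=2)
C=np.zeros((400,800,3),np.uint8);A=z(s[110:210,200:300],4);B=z(t[140:240,230:330],4);C[:,:400]=A;C[:,400:]=B
cv2.imwrite('pics/c5.png',C[:,:,::-1])
E
```

```text
11.6 [0.4805 0.0542 0.0874] [3.069 1.051 1.739] [ 0.61  0.3   1.75 -0.95  1.61  0.63] 0.09413685799765308
```

View pics/c5.png

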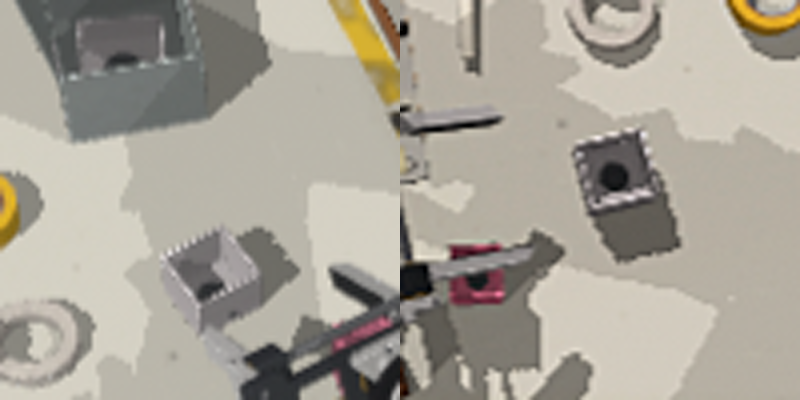

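The middle can stands upright; in the top panel its rim corners are about (573,145), (648,130), (664,192) and (592,212). I'll measure it and return the tool to vertical.

```bash
python3 - <<'E'
from h import *
t=robot.get_calibration('top')
X=np.array([onz(t,230+(x-400+.5)/4-.5,140+(y+.5)/4-.5,.042)[:2] for x,y in[(573,145),(648,130),(664,192),(592,212)]])
d=np.roll(X,-1,0)-X;print(X.mean(0).round(4),np.hypot(*d.T).round(3),np.degrees(np.arctan2(d[:,1],d[:,0])).round(1)%90)
E
```

```text
[ 0.4982 -0.0278] [0.059 0.05  0.057 0.054] [11.5 13.2 15.6 15. ]
```

move_arm:
  motion: [0,0.148,0,-0.25,0,-0.1,1,0,0.148,0,-0.25,0,-0.1,1,0,0.148,0,-0.2,0,-0.1,1,0,0.148,0,0,0,0,1,0,0.148,0,0,0,0,1,0,0.148,0,0,0,0,1,0,0.148,0,0,0,0,1,0,0.148,0,0,0,0,1,0,0.148,0,0,0,0,1,0,0,0,0,0,0,1,0,0,0,0,0,0,1]

```text
time: 12.67
tool_pos: [0.4799, 0.0312, 0.158]
ee_rot: [3.114, 0.009, 1.792]
wrist_force: [-0.4, 0.5, 0.8]
width: 0.0943
finger_force: 0.0
```

```bash
cat >> h.py <<'E'
def plan(p,yaw,z=None):
    """units of turn/shift from the present pose to tool-down pose; turn first, then shift along new axes"""
    o=robot.get_obs();R=Ro.from_euler('xyz',o['ee_rot'])
    yaws=[yaw+k*np.pi/2*1 for k in range(4)]
    j=o['joint_positions'];out=[]
    for y in yaws:
        G=Ro.from_euler('xyz',[np.pi,0,y]);rv=(R.inv()*G).as_rotvec()/(np.pi/4)
        out.append((np.linalg.norm(rv),rv,G.inv().apply(np.array(p)-o['tool_pos'])*10))
    b=min(out,key=lambda s:s[0]);print('t',round(float(o['time']),2),o['tool_pos'].round(4),o['ee_rot'].round(3),'j',j.round(2),'w',round(float(o['width']),4),'| turn',b[1].round(3),'shift',b[2].round(3))
E
python3 - <<'E'
from h import *
plan([.5,-.06,.15],0)
E
```

```text
t 12.67 [0.4799 0.0312 0.158 ] [3.114 0.009 1.792] j [-0.05 -0.08  1.63 -0.    1.56 -0.27] w 0.0943 | turn [0.037 0.008 0.282] shift [-0.912  0.201  0.08 ]
```

move_arm:
  motion: [0.037,0.008,0.145,0,0,0,1,0,0,0.15,0,0,0,1,0,0,0.15,0,0,0,1,0,0,0.15,0,0,0,1,0,0,0.15,0,0,0,1,0,0,0.15,0,0,0,1,0,0,0.15,0,0,0,1,0,0,0.15,0,0,0,1,0,0,0.15,0,0,0,1,0,0,0.15,0,0,0,1,0,0,0.15,0,0,0,1,0,0,0.15,0,0,0,1]

```text
time: 13.67
tool_pos: [0.4794, 0.0353, 0.1579]
ee_rot: [3.14, 0.001, 0.385]
wrist_force: [0.3, 0.3, -0.6]
width: 0.0942
finger_force: 0.0
```

move_arm:
  motion: [0,0,0.15,0,0,0,1,0,0,0,0,0,0,1,0,0,0,0,0,0,1]

```text
time: 13.92
tool_pos: [0.4797, 0.0351, 0.1583]
ee_rot: [3.141, 0.0, 0.276]
wrist_force: [-0.3, -0.8, 0.4]
width: 0.094
finger_force: 0.0
```

```bash
python3 - <<'E'
from h import *
plan([.498,-.028,.15],np.radians(13.5))
c,im=still();cv2.imwrite('pics/w6.png',im[:,:,::-1]);h=cv2.cvtColor(im,cv2.COLOR_RGB2HSV)
X=np.array([.498,-.028,.042]);p=np.array(c['R'])@X+np.array(c['t']);th=np.arctan2(np.hypot(*p[:2]),p[2]);uv=np.array([c['cx'],c['cy']])+p[:2]/np.hypot(*p[:2])*th*c['fx'];print('pred',uv)
u,v=uv.astype(int)
print(h[v-40:v+44:4,u,1:].tolist());print(h[v,u-44:u+44:4,1:].tolist())
E
```

```text
t 13.92 [0.4797 0.0351 0.1583] [3.141 0.    0.276] j [-0.04 -0.05  1.61 -0.    1.59  1.25] w 0.094 | turn [0.001 0.    0.051] shift [0.031 0.656 0.083]
pred [320.17425202 188.48710973]
[[25, 123], [27, 121], [10, 102], [9, 112], [8, 67], [8, 64], [23, 22], [12, 21], [13, 20], [11, 24], [4, 59], [11, 111], [11, 111], [10, 104], [10, 101], [9, 117], [19, 82], [26, 80], [19, 80], [19, 80], [19, 82]]
[[23, 144], [25, 144], [21, 143], [23, 144], [12, 82], [9, 118], [14, 56], [9, 83], [7, 70], [4, 58], [5, 51], [4, 59], [12, 64], [8, 62], [14, 56], [8, 67], [7, 70], [11, 119], [25, 122], [27, 123], [25, 124], [21, 143]]
```

```bash
python3 - <<'E'
from h import *
im=cv2.imread('pics/w6.png');h=cv2.cvtColor(im,cv2.COLOR_BGR2HSV);c=robot.get_calibration('wrist');print((-np.array(c['R']).T@c['t']).round(3))
m=((h[:,:,1]<17)|(h[:,:,2]<45)).astype(np.uint8);m=cv2.morphologyEx(cv2.morphologyEx(m,2,np.ones((3,3))),3,np.ones((5,5)))
print(quad(m,c,.042,near=(320,188)))
t=cv2.imread('pics/t5.png');tc=robot.get_calibration('top');print('ring',onz(tc,284,143,.016).round(3),'tape',onz(tc,323,138,.02).round(3))
E
```

```text
[0.558 0.057 0.339]
(((502.7027282714844, -25.523963928222656), (60.305233001708984, 58.21375274658203), 13.998607635498047), array([ 291,  155,   57,   57, 2929], dtype=int32))
ring [ 0.63  -0.03   0.016] tape [ 0.645 -0.155  0.02 ]
```

move_arm:
  motion: [0,0,0.04,0,0,0,1,0,0,0,0.025,0.33,0,1,0,0,0,0.025,0.32,0,1,0,0,0,0,0,0.3,1,0,0,0,0,0,0.3,1,0,0,0,0,0,0.3,1,0,0,0,0,0,0.3,1,0,0,0,0,0,0.1,1,0,0,0,0,0,0,1,0,0,0,0,0,0,1,0,0,0,0,0,0,0,0,0,0,0,0,0,0]

```text
time: 14.97
tool_pos: [0.503, -0.028, 0.0319]
ee_rot: [3.139, -0.006, 0.24]
wrist_force: [0.1, 0.7, 0.5]
width: 0.0842
finger_force: 0.0
```

move_arm:
  motion: [0,0,0,0,0,0,0,0,0,0,0,0,0,0,0,0,0,0,0,0,0,0,0,0,0,0,0,0,0,0,0,0,0,0,0,0,0,0,0,0,0,0]

```text
time: 15.47
tool_pos: [0.5012, -0.0279, 0.0297]
ee_rot: [3.141, -0.002, 0.239]
wrist_force: [-1.3, -0.1, 1.6]
width: 0.0538
finger_force: 30.0
```

```bash
python3 - <<'E'
from h import *
plan([.499,-.264,.15],np.radians(-12))
E
```

```text
t 15.47 [ 0.5012 -0.0279  0.0297] [ 3.141e+00 -2.000e-03  2.390e-01] j [-0.17  0.08  1.73  0.    1.32  1.16] w 0.0538 | turn [-0.    -0.003  0.572] shift [ 0.469  2.314 -1.203]
```

move_arm:
  motion: [0,0,0,0,0,-0.3,0,0,0,0,0,0,-0.3,0,0,0,0,0,0,-0.3,0,0,0,0,0,0,-0.3,0,0,0,0.143,0,0,0,0,0,0,0.143,0,0,0,0,0,0,0.143,0,0,0,0,0,0,0.143,0,0,0,0,0,0,0,0.06,0.29,0,0,0,0,0,0.06,0.29,0,0,0,0,0,0.06,0.29,0,0,0,0,0,0.06,0.29,0,0]

```text
time: 16.47
tool_pos: [0.4997, -0.1473, 0.1489]
ee_rot: [-3.141, -0.001, -0.209]
wrist_force: [0.6, 0.4, -0.9]
width: 0.054
finger_force: 30.0
```

move_arm:
  motion: [0,0,0,0,0,0,0,0,0,0,0,0,0,0]

```text
time: 16.63
tool_pos: [0.4997, -0.1474, 0.1486]
ee_rot: [-3.14, -0.0, -0.213]
wrist_force: [0.0, 0.2, -0.4]
width: 0.0538
finger_force: 30.0
```

```bash
python3 - <<'E'
from h import *
plan([.499,-.264,.15],np.radians(-12))
c,im=still();np.save('w7.npy',c,allow_pickle=True);cv2.imwrite('pics/w7.png',im[:,:,::-1])
t=cv2.imread('pics/top0.png');h=cv2.cvtColor(t,cv2.COLOR_BGR2HSV);print('HSV large floor/rim/casewall',h[185,352],h[186,365],h[175,362],h[150,370],h[190,383])
A=cv2.resize(t[145:205,336:398],None,fx=6.4,fy=6.4,interpolation=2)
X=np.array([.499,-.264,.03]);p=np.array(c['R'])@X+np.array(c['t']);th=np.arctan2(np.hypot(*p[:2]),p[2]);uv=np.array([c['cx'],c['cy']])+p[:2]/np.hypot(*p[:2])*th*c['fx'];print('pred',uv)
u,v=uv.astype(int);v0,u0=max(0,v-70),max(0,u-70)
B=cv2.resize(im[v0:v0+140,u0:u0+140,::-1],(392,392),interpolation=2);print(u0,v0)
C=np.zeros((400,800,3),np.uint8);C[:A.shape[0],:A.shape[1]]=A;C[:392,400:792]=B
cv2.imwrite('pics/c7.png',cv2.convertScaleAbs(C,alpha=1.5,beta=10))
E
```

```text
t 16.63 [ 0.4997 -0.1474  0.1486] [-3.14  -0.    -0.213] j [-0.4   0.04  1.53  0.    1.57  1.39] w 0.0538 | turn [-0.002 -0.001 -0.004] shift [ 0.236  1.142 -0.014]
HSV large floor/rim/casewall [ 0 15 85] [ 0 16 98] [  0  12 103] [70 12 62] [75 10 52]
pred [364.92863999 166.87235906]
294 96
```

View pics/c7.png

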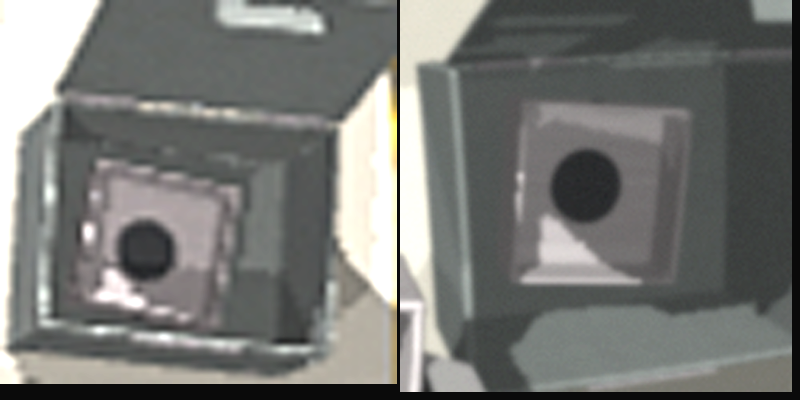

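The right panel shows the large can's rim corners at about (520,102), (690,107), (678,283) and (513,283).

```bash
python3 - <<'E'
from h import *
c=np.load('w7.npy',allow_pickle=True).item();t=robot.get_calibration('top')
def go(n,P,c,f,z):
    X=np.array([onz(c,u,v,z,f)[:2] for u,v in P]);d=np.roll(X,-1,0)-X
    print(n,X.mean(0).round(4),np.hypot(*d.T).round(3),np.degrees(np.arctan2(d[:,1],d[:,0])).round(1)%90)
go('W',[(294+(x-400)/2.8,96+y/2.8) for x,y in[(520,102),(690,107),(678,283),(513,283)]],c,1,.03)
go('T',[(336+x/6.4,145+y/6.4) for x,y in[(95,160),(242,190),(220,322),(78,297)]],t,0,.03)
go('left rim W',[(294+(x-400)/2.8,96+y/2.8) for x,y in[(455,67),(466,322)]],c,1,.076)
E
```

```text
W [ 0.4997 -0.2666] [0.07  0.071 0.071 0.069] [79.  79.6 77.6 78.9]
T [ 0.4978 -0.2657] [0.073 0.066 0.069 0.069] [78.1 77.5 79.8 80.4]
left rim W [ 0.5202 -0.2038] [0.082 0.082] [82.8 82.8]
```

move_arm:
  motion: [0,0,0,0.062,0.29,0,0,0,0,0,0.062,0.29,0,0,0,0,0,0.062,0.29,0,0,0,0,0,0.062,0.29,0,0,0,0,0,0,0,0.2,0,0,0,0,0,0,0.2,0,0,0,0,0,0,0.2,0,0,0,0,0,0,0.2,0,0,0,0,0,0,0,0]

```text
time: 17.43
tool_pos: [0.4977, -0.2616, 0.0641]
ee_rot: [-3.137, 0.007, -0.208]
wrist_force: [-0.5, 0.6, -2.7]
width: 0.0534
finger_force: 30.0
```

move_arm:
  motion: [0,0,0,0,0,0.1,0,0,0,0,0,0,0.08,0,0,0,0,0,0,0.06,0,0,0,0,0,0,0,0]

```text
time: 17.77
tool_pos: [0.5001, -0.2643, 0.0445]
ee_rot: [-3.14, -0.001, -0.209]
wrist_force: [0.4, 1.2, -1.6]
width: 0.0539
finger_force: 30.0
```

move_arm:
  motion: [0,0,0,0,0,0.04,0,0,0,0,0,0,0.02,0,0,0,0,0,0,0,0]

```text
time: 18.02
tool_pos: [0.5005, -0.265, 0.0393]
ee_rot: [-3.141, -0.002, -0.21]
wrist_force: [-0.5, 0.9, -1.5]
width: 0.0536
finger_force: 30.0
```

move_arm:
  motion: [0,0,0,0,0,0.01,0,0,0,0,0,0,0,0]

```text
time: 18.18
tool_pos: [0.5006, -0.2651, 0.0385]
ee_rot: [-3.141, -0.002, -0.21]
wrist_force: [0.3, 0.1, -1.9]
width: 0.0537
finger_force: 30.0
```

move_arm:
  motion: [0,0,0,0,0,0,0.75,0,0,0,0,0,0,0.75,0,0,0,0,0,0,0.75,0,0,0,0,0,0,0.75,0,0,0,0,0,0,0.75,0,0,0,0,0,-0.2,0.75,0,0,0,0,0,-0.3,0.75,0,0,0,0,0,-0.3,0.75,0,0,0,0,0,-0.3,0.75,0,0,0,0,0,0,0.75]

```text
time: 19.02
tool_pos: [0.5036, -0.2671, 0.1563]
ee_rot: [3.137, -0.015, -0.21]
wrist_force: [0.7, 0.3, 1.2]
width: 0.0706
finger_force: 0.0
```

```bash
python3 - <<'E'
from h import *
plan([.425,.182,.17],np.radians(-16))
plan([.425,.182,.17],np.radians(-15))
c,im=still();np.save('w8.npy',c,allow_pickle=True);cv2.imwrite('pics/w8.png',im[:,:,::-1])
t=robot.snapshot('top');cv2.imwrite('pics/t8.png',t[:,:,::-1])
# middle rim check in wrist: predicted corners vs image profile
def pj(X):
    p=np.array(c['R'])@X+np.array(c['t']);r=np.hypot(*p[:2]);return np.array([c['cx'],c['cy']])+p[:2]/r*np.arctan2(r,p[2])*c['fx']
print(pj(np.array([.4995,-.266,.05])))
h=cv2.cvtColor(im,cv2.COLOR_RGB2HSV);u,v=pj(np.array([.4995,-.266,.05])).astype(int)
g=cv2.cvtColor(im,cv2.COLOR_RGB2GRAY);print(g[v,u-70:u+71:3].tolist());print(g[v-60:v+61:3,u].tolist())
E
```

```text
t 19.02 [ 0.5036 -0.2671  0.1563] [ 3.137 -0.015 -0.21 ] j [-0.59  0.13  1.42  0.    1.58  1.19] w 0.0706 | turn [ 0.005 -0.019  0.089] shift [-1.993 -4.101 -0.137]
t 19.02 [ 0.5036 -0.2671  0.1563] [ 3.137 -0.015 -0.21 ] j [-0.59  0.13  1.42  0.    1.58  1.19] w 0.0706 | turn [ 0.005 -0.019  0.066] shift [-1.921 -4.135 -0.137]
[257.20871433 197.00917901]
[131, 48, 37, 39, 35, 37, 44, 51, 51, 50, 49, 50, 54, 100, 103, 70, 65, 71, 70, 71, 69, 63, 39, 33, 41, 62, 71, 71, 71, 70, 63, 57, 68, 56, 60, 49, 52, 51, 50, 52, 50, 51, 50, 42, 37, 36, 37]
[109, 109, 78, 61, 57, 49, 48, 50, 67, 63, 55, 61, 69, 70, 26, 26, 23, 25, 23, 22, 34, 69, 69, 77, 108, 107, 107, 110, 125, 50, 47, 43, 66, 78, 78, 78, 80, 79, 79, 81, 97]
```

move_arm:
  motion: [0.005,-0.019,0.08,0,0,-0.1,0.7,0,0,0,-0.14,-0.294,-0.01,0.7,0,0,0,-0.14,-0.294,0,0.7,0,0,0,-0.14,-0.294,0,0.7,0,0,0,-0.14,-0.294,0,0.7,0,0,0,-0.14,-0.294,0,0.7,0,0,0,-0.14,-0.294,0,0.7,0,0,0,-0.14,-0.294,0,0.7,0,0,0,-0.14,-0.294,0,0.7,0,0,0,-0.14,-0.294,0,0.7,0,0,0,-0.14,-0.294,0,0.7,0,0,0,-0.14,-0.294,0,0.7]

```text
time: 20.12
tool_pos: [0.4372, 0.0893, 0.1604]
ee_rot: [-3.139, 0.017, -0.273]
wrist_force: [0.4, 0.3, -0.3]
width: 0.0659
finger_force: 0.0
```

move_arm:
  motion: [0,0,0,-0.14,-0.294,0,0.7,0,0,0,-0.14,-0.294,0,0.7,0,0,0,-0.14,-0.294,0,0.7,0,0,0,0,0,0,0.7,0,0,0,0,0,0,0.7,0,0,0,0,0,0,0.7]

```text
time: 20.62
tool_pos: [0.4216, 0.1835, 0.1621]
ee_rot: [-3.14, 0.015, -0.272]
wrist_force: [-0.1, -0.1, -0.8]
width: 0.066
finger_force: 0.0
```

```bash
cat >> h.py <<'E'
def pj(c,X):
    p=np.array(c['R'])@np.array(X)+np.array(c['t']);r=np.hypot(*p[:2]);return np.array([c['cx'],c['cy']])+p[:2]/r*np.arctan2(r,p[2])*c['fx']
E
python3 - <<'E'
from h import *
plan([.425,.182,.17],np.radians(-15.5))
c,im=still();np.save('w9.npy',c,allow_pickle=True);cv2.imwrite('pics/w9.png',im[:,:,::-1]);h=cv2.cvtColor(im,cv2.COLOR_RGB2HSV)
uv=pj(c,[.425,.182,.058]);print(uv,(-np.array(c['R']).T@c['t']).round(3));u,v=uv.astype(int)
print(h[v-60:v+61:4,u].tolist());print(h[v,u-60:u+61:4].tolist())
E
```

```text
t 20.62 [0.4216 0.1835 0.1621] [-3.14   0.015 -0.272] j [ 0.28 -0.09  1.64  0.01  1.61  2.12] w 0.066 | turn [-0.003  0.02  -0.002] shift [ 0.037  0.005 -0.079]
[258.71235485 186.91673197] [0.502 0.161 0.341]
[[24, 25, 143], [25, 24, 137], [23, 24, 136], [23, 24, 127], [27, 26, 106], [27, 23, 100], [27, 23, 98], [27, 21, 110], [174, 13, 95], [10, 8, 95], [0, 8, 128], [110, 33, 23], [105, 23, 22], [120, 9, 29], [165, 8, 64], [0, 0, 59], [15, 9, 54], [6, 15, 87], [170, 8, 95], [8, 7, 138], [23, 27, 152], [26, 22, 161], [26, 23, 163], [26, 22, 163], [26, 22, 163], [26, 24, 162], [26, 23, 163], [24, 23, 163], [26, 23, 163], [26, 24, 161], [26, 25, 164]]
[[24, 24, 161], [26, 26, 160], [26, 24, 162], [26, 23, 163], [26, 22, 160], [26, 24, 162], [24, 25, 161], [23, 25, 163], [24, 25, 162], [24, 22, 159], [15, 7, 73], [10, 13, 58], [0, 8, 61], [10, 13, 61], [165, 8, 63], [0, 0, 59], [0, 8, 61], [0, 8, 62], [0, 8, 66], [6, 10, 133], [27, 25, 92], [26, 22, 93], [30, 22, 92], [23, 24, 95], [30, 22, 92], [26, 22, 93], [23, 23, 101], [23, 24, 137], [25, 24, 138], [28, 24, 139], [33, 22, 137]]
```

move_arm:
  motion: [0,0.02,0,0.045,0.005,0,0.7,0,0,0,0,0,0.25,0.7,0,0,0,0,0,0.3,0.7,0,0,0,0,0,0.3,0.7,0,0,0,0,0,0.25,0.7,0,0,0,0,0,0.08,0.7,0,0,0,0,0,0,0.7,0,0,0,0,0,0,0.7,0,0,0,0,0,0,0,0,0,0,0,0,0,0,0,0,0,0,0,0,0,0,0,0,0,0,0,0]

```text
time: 21.67
tool_pos: [0.4278, 0.1832, 0.0469]
ee_rot: [-3.136, -0.005, -0.273]
wrist_force: [-0.0, 0.7, 0.4]
width: 0.0428
finger_force: 0.7
```

move_arm:
  motion: [0,0,0,0,0,0,0,0,0,0,0,0,0,0,0,0,0,0,0,0,0,0,0,0,0,0,0,0]

```text
time: 22.0
tool_pos: [0.4278, 0.1833, 0.0467]
ee_rot: [-3.136, -0.004, -0.272]
wrist_force: [0.0, 1.6, 5.3]
width: 0.0398
finger_force: 29.9
```

```bash
python3 - <<'E'
from h import *
plan([.4995,-.266,.17],np.radians(-12))
t=cv2.imread('pics/t8.png');h=cv2.cvtColor(t,cv2.COLOR_BGR2HSV)
im=cv2.imread('pics/w8.png');c=np.load('w8.npy',allow_pickle=True).item()
h=cv2.cvtColor(im,cv2.COLOR_BGR2HSV);u,v=257,197
roi=im[v-45:v+46,u-45:u+46]
hh=h[v-45:v+46,u-45:u+46]
for k in range(0,91,3): print(''.join('%4d'%x for x in hh[k,::3,2]))
E
```

```text
t 22.0 [0.4278 0.1833 0.0467] [-3.136 -0.004 -0.272] j [ 0.28 -0.02  1.8   0.    1.35  2.12] w 0.0398 | turn [-0.007 -0.006 -0.08 ] shift [ 1.636  4.246 -1.233]
  68  67  64  61  58  59  57  54  56  53  53  54  53  50  51  50  52  52  51  52  51  52  52  51  50  50  49  51  52  52  51
  54  53  52  53  51  52  52  53  53  52  53  52  53  54  52  49  50  50  52  52  56  53  53  50  51  51  51  52  52  52  52
  53  51  52  52  54  56  57  57  57  58  56  58  57  58  57  51  53  56  56  56  56  56  54  55  56  55  51  51  54  51  50
  53  53  54  51  70  70  67  67  69  68  68  68  69  69  69  68  67  69  67  68  68  69  69  68  68  66  62  53  53  51  51
  52  51  52  51  60  60  73  65  66  64  64  64  64  65  64  64  65  64  64  64  66  64  65  74  74  57  65  51  52  51  52
  51  53  54  51  58  59  69  57  57  58  60  58  58  59  58  57  59  60  58  58  57  59  58  66  74  57  63  51  52  51  49
  53  53  53  52  58  58  63  61  60  60  62  65  62  63  62  62  65  63  64  64  63  62  64  63  73  57  61  51  53  51  49
  52  50  53  50  57  58  66  67  70  71  69  70  70  70  71  70
[... 2235 characters left out ...]
 50  48  48  48  49  48  48  47  46  45  44  43  44  42  40  41  42  40  42
  50  50  50  51  49  49  48  47  47  48  45  56  61  70  47  44  41  43  42  42  42  45  45  45  45  55  40  39  41  44  47
  44  41  41  43  41  41  41  41  41  50  72  80  80  81  76  67  65  75  74  75  75  79  80  80  77  78  62  72  74  75  78
  39  38  41  41  38  41  41  42  57  79  81  80  80  82  79  80  80  80  82  80  81  80  82  80  79  81  81  78  78  79  79
  41  40  39  40  41  41  43  67  80  82  80  78  79  81  81  79  82  80  82  82  81  80  81  80  80  80  81  79  78  81  81
  39  40  41  41  42  61  73  82  79  81  80  81  80  80  80  79  81  80  79  80  81  81  80  81  79  80  82  83  80  79  77
```

```bash
python3 - <<'E'
from h import *
c=np.load('w8.npy',allow_pickle=True).item();u,v=257,197
f=lambda col,row:(u-45+3*col,v-45+3*row)
def go(n,P,z):
    X=np.array([onz(c,*f(*p),z,True)[:2] for p in P]);d=np.roll(X,-1,0)-X
    print(n,X.mean(0).round(4),np.hypot(*d.T).round(3),np.degrees(np.arctan2(d[:,1],d[:,0])).round(1)%90)
go('mid',[(5.7,3.7),(24.5,3.7),(24.3,23.4),(5.7,23.4)],.050)
go('large',[(3.7,2.5),(26.3,2.5),(25.4,23.5),(4.5,23.5)],.030)
E
```

```text
mid [ 0.5031 -0.2667] [0.055 0.062 0.058 0.062] [78.  78.8 77.9 76.6]
large [ 0.4995 -0.2658] [0.071 0.07  0.07  0.07 ] [78.  77.2 77.9 78.5]
```

move_arm:
  motion: [0,0,0,0,0,-0.3,0,0,0,0,0,0,-0.3,0,0,0,0,0,0,-0.3,0,0,0,0,0,0,-0.3,0,-0.007,-0.006,-0.08,0,0,0,0,0,0,0,0.118,0.303,0,0,0,0,0,0.118,0.303,0,0,0,0,0,0.118,0.303,0,0,0,0,0,0.118,0.303,0,0,0,0,0,0.118,0.303,0,0,0,0,0,0.118,0.303,0,0,0,0,0,0.118,0.303,0,0]

```text
time: 23.0
tool_pos: [0.4624, -0.0436, 0.1646]
ee_rot: [3.14, 0.004, -0.21]
wrist_force: [0.7, 0.3, -1.4]
width: 0.0395
finger_force: 29.8
```

move_arm:
  motion: [0,0,0,0.118,0.303,0,0,0,0,0,0.118,0.303,0,0,0,0,0,0.118,0.303,0,0,0,0,0,0.118,0.303,0,0,0,0,0,0.118,0.303,0,0,0,0,0,0.118,0.303,0,0,0,0,0,0.118,0.303,0,0,0,0,0,0,0,0,0,0,0,0,0,0,0,0,0]

```text
invalid input
```

```bash
python3 - <<'E'
from h import *
plan([.501,-.266,.08],np.radians(-12))
E
```

```text
t 23.0 [ 0.4624 -0.0436  0.1646] [ 3.14   0.004 -0.21 ] j [-0.22 -0.09  1.63 -0.    1.61  1.57] w 0.0395 | turn [ 0.002  0.005 -0.001] shift [0.84  2.095 0.846]
```

move_arm:
  motion: [0,0,0,0.12,0.3,0,0,0,0,0,0.12,0.3,0,0,0,0,0,0.12,0.3,0,0,0,0,0,0.12,0.3,0,0,0,0,0,0.12,0.3,0,0,0,0,0,0.12,0.3,0,0,0,0,0,0.12,0.3,0,0,0,0,0,0,0,0,0,0,0,0,0,0,0,0,0]

```text
invalid input
```

```bash
python3 - <<'E'
from h import *
plan([.501,-.266,.08],np.radians(-12))
E
```

```text
t 23.0 [ 0.4624 -0.0436  0.1646] [ 3.14   0.004 -0.21 ] j [-0.22 -0.09  1.63 -0.    1.61  1.57] w 0.0395 | turn [ 0.002  0.005 -0.001] shift [0.84  2.095 0.846]
```

move_arm:
  motion: [0,0,0,0.12,0.3,0,0,0,0,0,0.12,0.3,0,0,0,0,0,0.12,0.3,0,0,0,0,0,0.12,0.3,0,0,0,0,0,0.12,0.3,0,0,0,0,0,0.12,0.3,0,0,0,0,0,0.12,0.3,0,0,0,0,0,0,0,0,0,0,0,0,0,0,0,0,0,0,0,0,0,0,0]

```text
time: 23.83
tool_pos: [0.501, -0.2644, 0.1646]
ee_rot: [-3.141, 0.004, -0.21]
wrist_force: [-0.7, 0.6, -0.9]
width: 0.0397
finger_force: 29.8
```

```bash
python3 - <<'E'
from h import *
plan([.501,-.266,.08],np.radians(-12))
E
```

```text
t 23.83 [ 0.501  -0.2644  0.1646] [-3.141  0.004 -0.21 ] j [-0.58  0.14  1.4  -0.    1.61  1.2 ] w 0.0397 | turn [-0.     0.006 -0.001] shift [0.004 0.016 0.846]
```

move_arm:
  motion: [0,0,0,0,0.015,0.2,0,0,0,0,0,0,0.2,0,0,0,0,0,0,0.2,0,0,0,0,0,0,0.08,0,0,0,0,0,0,0.08,0,0,0,0,0,0,0,0]

```text
time: 24.33
tool_pos: [0.5003, -0.2651, 0.0883]
ee_rot: [-3.142, 0.005, -0.209]
wrist_force: [-0.3, -0.0, -0.5]
width: 0.04
finger_force: 29.8
```

move_arm:
  motion: [0,0,0,0,0,0.06,0,0,0,0,0,0,0.06,0,0,0,0,0,0,0.06,0,0,0,0,0,0,0,0]

```text
time: 24.67
tool_pos: [0.5005, -0.2662, 0.0707]
ee_rot: [3.141, 0.004, -0.21]
wrist_force: [-0.5, -0.1, -0.9]
width: 0.0398
finger_force: 29.8
```

move_arm:
  motion: [0,0,0,0,0,0.06,0,0,0,0,0,0,0.03,0,0,0,0,0,0,0.01,0,0,0,0,0,0,0,0,0,0,0,0,0,0,0]

```text
time: 25.08
tool_pos: [0.501, -0.2667, 0.0618]
ee_rot: [3.14, 0.002, -0.21]
wrist_force: [0.7, 0.2, -1.4]
width: 0.0397
finger_force: 29.8
```

move_arm:
  motion: [0,0,0,0,0,0.02,0,0,0,0,0,0,0,0,0,0,0,0,0,0,0.62,0,0,0,0,0,0,0.62,0,0,0,0,0,0,0.62,0,0,0,0,0,0,0.62,0,0,0,0,0,0,0.62,0,0,0,0,0,0,0.62]

```text
time: 25.75
tool_pos: [0.501, -0.2666, 0.0599]
ee_rot: [3.14, 0.002, -0.21]
wrist_force: [0.4, -1.4, -0.8]
width: 0.058
finger_force: 0.0
```

move_arm:
  motion: [0,0,0,0,0,-0.2,0.62,0,0,0,0,0,-0.35,0.62,0,0,0,0,0,-0.35,0.62,0,0,0,0,0,-0.35,0.62,0,0,0,0,0,-0.35,0.62,0,0,0,0,0,0,0.62,0,0,0,0,0,0,0.62]

```text
time: 26.33
tool_pos: [0.5026, -0.2673, 0.2232]
ee_rot: [3.138, -0.004, -0.21]
wrist_force: [0.4, 0.3, -0.5]
width: 0.0582
finger_force: 0.0
```

```bash
python3 - <<'E'
from h import *
plan([.60,-.28,.3],np.radians(-6))
c,im=still();cv2.imwrite('pics/w10.png',im[:,:,::-1]);h=cv2.cvtColor(im,cv2.COLOR_RGB2GRAY);u,v=pj(c,[.5,-.266,.07]).astype(int);print(u,v)
for k in range(-44,45,4): print(''.join('%4d'%x for x in h[v+k,u-44:u+45:4]))
# lid: edge line in scene picture
t=robot.snapshot('top');cv2.imwrite('pics/t10.png',t[:,:,::-1])
X=np.array([.499,-.2665,.07]);print('proj seated small rim',[np.round(pj(c,[.4995+dx,-.2665+dy,.07])) for dx,dy in((24,15.5),(15.5,-24),(-24,-15.5),(-15.5,24)) for dx,dy in((dx/1e3,dy/1e3),)])
E
```

```text
t 26.33 [ 0.5026 -0.2673  0.2232] [ 3.138 -0.004 -0.21 ] j [-0.59  0.12  1.3  -0.    1.72  1.19] w 0.0582 | turn [ 0.005 -0.005 -0.134] shift [ 0.982  0.025 -0.768]
256 183
  51  52  56  62  53  54  56  55  58  60  57  58  56  54  51  48  48  47  47  45  47  47  47
  69  65  58  56  54  52  51  51  49  47  49  47  47  47  49  49  47  47  48  48  49  48  47
  48  50  49  47  48  51  51  52  51  49  50  44  48  48  50  50  49  49  47  48  48  50  46
  47  50  47  50  53  64  64  63  63  65  64  64  64  62  62  62  62  63  57  47  48  48  46
  46  49  49  47  51  56  54  55  56  56  55  57  56  54  56  53  60  66  57  47  47  47  47
  47  48  48  48  49  56  62  64  63  64  62  63  62  63  63  64  64  64  55  46  47  47  47
  48  47  47  46  49  55  52  62  53  53  52  53  55  53  52  53  58  64  54  46  48  47  47
  46  48  47  46  49  56  54  64  64  65  61  56  59  64  66  64  56  62  52  49  49  49  48
  46  47  47  45  50  65  54  61  64  67  26  23  21  64  66  56  60  63  53  49  48  48  47
  44  48  49  47  51  71  64  61  64  66  23  21  20  62  64  60  58  62  53  48  46  45  
[... 618 characters left out ...]
 47  47  49  49  48  45  45  45  46
  35  40  46  45  45  47  44  46  45  46  45  47  45  46  44  44  41  42  38  39  39  39  37
  35  36  48  45  43  42  40  41  49  69  70  49  49  45  38  37  39  38  39  40  54  65  70
  34  36  38  36  36  37  41  69  74  74  75  73  76  75  74  75  73  74  76  73  73  74  73
  34  38  37  39  39  52  73  75  76  76  74  74  74  73  75  75  76  76  74  75  74  74  75
  34  38  38  48  74  75  75  75  75  75  73  72  75  75  76  74  75  76  75  77  76  76  79
  15  43  67  74  76  74  75  75  77  76  77  78  80  84  85  90  94  90  95  91  85  94  90
proj seated small rim [array([240., 166.]), array([275., 167.]), array([274., 200.]), array([240., 200.])]
```

The observed small-can rim (240–272, 167–199) matches the seated prediction, so all three cans are nested. Next I'll go behind the lid with the fingers shut.

move_arm:
  motion: [0,0,-0.145,0,0,-0.12,0,0,0,0,0.3,0,0,0,0,0,0,0.3,0,0,0,0,0,0,0.3,0,0,0,0,0,0,0.3,0,0,0,0,0,0,0.21,0,0,0,0,0,0,0,0,0,0,0,0,0,0,0,0.25,0,0,0,0,0,0,0.3,0,0,0,0,0,0,0.25,0,0,0,0,0,0,0,0]

```text
time: 27.35
tool_pos: [0.6367, -0.2779, 0.1415]
ee_rot: [-3.136, 0.018, -0.096]
wrist_force: [-0.8, 0.2, -1.1]
width: 0.0003
finger_force: 0.0
```

```bash
python3 - <<'E'
from h import *
plan([.499+.995*.06,-.267-.096*.06,.155],-.096)
E
```

```text
t 27.35 [ 0.6367 -0.2779  0.1415] [-3.136  0.018 -0.096] j [-0.49  0.45  1.06 -0.    1.66  1.17] w 0.0003 | turn [-0.007  0.023 -0.   ] shift [-0.782  0.024 -0.135]
```

move_arm:
  motion: [0,0.02,0,-0.2,0,-0.03,0,0,0,0,-0.2,0,-0.03,0,0,0,0,-0.2,0,-0.03,0,0,0,0,-0.18,0,-0.03,0,0,0,0,0,0,0,0]

```text
time: 27.77
tool_pos: [0.5613, -0.2726, 0.1647]
ee_rot: [3.14, -0.014, -0.097]
wrist_force: [1.7, -0.4, -0.7]
width: 0.0007
finger_force: 0.0
```

move_arm:
  motion: [0,0,0,-0.15,0,0,0,0,0,0,-0.15,0,0,0,0,0,0,-0.15,0,0,0,0,0,0,-0.15,0,0,0,0,0,0,0,0,0,0]

```text
time: 28.18
tool_pos: [0.5027, -0.2668, 0.1627]
ee_rot: [3.14, -0.013, -0.097]
wrist_force: [0.5, 0.6, -0.1]
width: 0.0003
finger_force: 0.0
```

```bash
python3 - <<'E'
from h import *
plan([.499+.995*-.025,-.267+.096*.025,.125],-.096)
print(robot.get_obs()['wrist_force'])
E
```

```text
t 28.18 [ 0.5027 -0.2668  0.1627] [ 3.14  -0.013 -0.097] j [-0.59  0.13  1.41  0.01  1.59  1.08] w 0.0003 | turn [ 0.002 -0.017 -0.001] shift [-0.287  0.006  0.377]
[ 0.47595247  0.55109378 -0.12382575]
```

move_arm:
  motion: [0,-0.017,0,-0.1,0,0.1,0,0,0,0,-0.1,0,0.13,0,0,0,0,-0.09,0,0.14,0,0,0,0,-0.07,0,0.15,0,0,0,0,-0.05,0,0.1,0,0,0,0,0,0,0,0]

```text
time: 28.68
tool_pos: [0.462, -0.2621, 0.0973]
ee_rot: [-3.14, 0.004, -0.096]
wrist_force: [0.1, 0.1, -0.7]
width: 0.0005
finger_force: 0.0
```

move_arm:
  motion: [0,0,0,0,0,0.07,0,0,0,0,0,0,0.06,0,0,0,0,0,0,0,0]

```text
time: 28.93
tool_pos: [0.4636, -0.2628, 0.0859]
ee_rot: [3.141, 0.001, -0.096]
wrist_force: [-0.9, 0.1, -0.4]
width: 0.0003
finger_force: 0.0
```

move_arm:
  motion: [0,0,0,0,0,0.05,0,0,0,0,0,0,0.03,0,0,0,0,0,0,0,0]

```text
time: 29.18
tool_pos: [0.4641, -0.2633, 0.0802]
ee_rot: [3.14, -0.002, -0.096]
wrist_force: [-0.4, 0.1, 6.2]
width: 0.0003
finger_force: 2.5
```

```bash
python3 - <<'E'
from h import *
plan([.46,-.263,.079],-.096);print(robot.get_obs()['wrist_force'])
c=robot.get_calibration('top');t=robot.snapshot('top');cv2.imwrite('pics/t11.png',t[:,:,::-1]);g0=cv2.cvtColor(cv2.imread('pics/t10.png'),6);g=cv2.cvtColor(t,7)
# lid standing region (behind the case, z~.15) and case interior spots
for n,X in(('behind',[.575,-.28,.15]),('inR',[.52,-.31,.02]),('edge',[.445,-.22,.08])):
    u,v=map(int,proj(c,np.array(X)));print(n,u,v,g0[v-2:v+3,u-2:u+3].mean(),g[v-2:v+3,u-2:u+3].mean())
for k in range(140,212,4): print(''.join('%4d'%x for x in g[k,330:406:4]))
E
```

```text
t 29.18 [ 0.4641 -0.2633  0.0802] [ 3.14e+00 -2.00e-03 -9.60e-02] j [-0.62  0.11  1.6  -0.    1.43  1.04] w 0.0003 | turn [ 0.002 -0.002  0.   ] shift [-0.041  0.001  0.012]
[-0.37326152  0.1248007   6.15335485]
behind 376 148 33.12 170.08
inR 373 176 53.64 53.08
edge 350 197 64.84 76.24
 149 104 197 198 197 198 198 198 198 197 197 198 201 199 197 201  18  69  68
 117 114 199 197 197 198 198 198 198 197 199 170 170 190 202  46  39  72  67
 118 111 198 198 198 197 198 199 197 198 170 171 170 170 133  42  59  67  67
 115 197 197 197 198 199 171 170 169 192 170 170 170 180  26  70  71  69  37
 198 197 197 197 199 169 170 170 171 170 170 171 171  46  55  70  67  71  42
 198 198 198 205 134 127 153 175 174 172 171 172 180  46  48  67  69  33  43
 197 198 204  80 132 170 169 138 117 118 107 115  45  50  75  67  51  41  47
 198 198 153  83 113  29  40 127 120 119 142 190  49  58  68  71  35  38  44
 198 197 146  80  66  32  32  33  71 143 155  41  48  67  69  26  32  36  37
 197 198 123  73  63  32  33  33  33 138  79  49  81  68  64  31  46  32  33
 199 199 108  88  41  34  33  33  32 146  50  49  68  70  21  24  33  42  40
 198 198  88  90  29  30  33  33  32  51  50  68  69  41  23  23  23  29  36
 200 199  63 116  22  52  33  36  39  50  78  69  74  78  20  23  25  23  24
 199 170  67  96  21  19  28  26  49  44  67  70  24   9   4  35  26   9  12
 169 173  69  70 115 122 123  56  50  75  68  43  12  12  36  68  32  14  23
 173 172  76  80  61  44  45  51  71  69  73  47  65  82 123  90  77 139 124
 172 172 181  89  90  90  47  48  67  68  78  89  85  91  88  90 141 132 138
 173 172 172 122  90  60  49  77  70  64  75  77  90  90  89  90  77 128 140
```

move_arm:
  motion: [0,0,0,0,0,0.015,0,0,0,0,0,0,0,0,0,0,0,0,0,0,0]

```text
time: 29.48
tool_pos: [0.4642, -0.2634, 0.0801]
ee_rot: [3.139, -0.003, -0.096]
wrist_force: [-2.9, 2.5, 10.3]
width: 0.0004
finger_force: 5.1
```

move_arm:
  motion: [0,0,0,0,0,-0.2,0,0,0,0,0,0,-0.35,0,0,0,0,0,0,-0.35,0,0,0,0,0,0,-0.35,0,0,0,0,0,0,0,0,0,0,0,0,0,0,0,0,0,0,0,0,0,0]

```text
time: 30.07
tool_pos: [0.4632, -0.2627, 0.2015]
ee_rot: [3.141, 0.0, -0.096]
wrist_force: [-0.7, 0.7, 0.4]
width: 0.0003
finger_force: 0.0
```

```bash
python3 - <<'E'
from h import *
c,im=still();o=robot.get_obs();print(o['time'],o['tool_pos'],o['wrist_force'])
g=cv2.cvtColor(im,7)
cs=lambda x,y,z:[.499+.995*x+.096*y,-.267-.096*x+.995*y,z]
# lid front edge in wrist view: profile along case x at y=+-.05, for lid flat at z=.08
for y in(-.05,0,.05):
    print(y,[int(g[int(round(v)),int(round(u))]) for u,v in(pj(c,cs(x/1000,y,.080)) for x in range(-75,-35,2))])
print([int(g[int(round(v)),int(round(u))]) for u,v in(pj(c,cs(x/1000,.05,.080)) for x in range(-55,70,5))])
E
```

```text
30.1167 [ 0.46278246 -0.26236398  0.2004255 ] [-0.32804755  0.05328482 -0.41927007]
-0.05 [62, 62, 62, 62, 61, 63, 63, 61, 63, 74, 79, 76, 80, 85, 83, 82, 84, 81, 83, 83]
0 [79, 68, 65, 62, 63, 62, 64, 63, 62, 70, 78, 80, 86, 85, 85, 84, 82, 84, 85, 84]
0.05 [126, 123, 124, 123, 125, 123, 124, 124, 122, 96, 84, 77, 79, 80, 80, 79, 80, 79, 79, 80]
[84, 78, 79, 82, 79, 80, 80, 76, 79, 79, 79, 80, 94, 92, 96, 97, 98, 95, 95, 122, 121, 124, 91, 130, 145]
```

```bash
python3 -c "
from bench import robot
print(robot.close_job())"
```

```text
the job is handed in; nothing more can be done
None
```

I stood the middle can up and let go of it, then nested the cans in the case, shut the lid flat and handed the job in at about 30 s; the bench gave no verdict back.

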